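Release the battery slide of an emergency-light unit

TASK

Take the screwdriver out of its block, put its tip into the recessed hole in the head of the emergency-light unit's battery slide and press the release button in it gently right down; keeping it down, easing off as it comes up, push the slide out of the housing by about 5 cm. Then stand the screwdriver back in the block's middle hole. The latch is plastic, so never lean on it hard, and leave the things lying around where they are.

Things in the scene. Friction and masses are not known exactly. Their poses are not given: they have to be found in the camera images.
- unit: Emergency-light unit, fixed: white plastic housing with a battery slide, on a plywood board 200 x 112 x 12 mm. Origin: centre of the board's underside; z up, x from slide's head to housing's back; the slide comes out along -x. Slide's head: x -85 to -41 mm, y +-42 mm, top 66 mm above the table; housing behind it. It bears at most 22 N from the screwdriver (button and well wall summed).
- well (a point): Middle of the mouth of the release well: upright round hole, 13 mm across with a 1.5 mm chamfer, in the sunk grey panel on the slide's head, 65 mm above the table, just behind a small chevron. Moves with the slide; axes as the unit's. The domed black button (10 mm across) lies 9 mm down. A spring holds it up: 2.6 N at rest, 0.2 N more per mm. It goes down 5 to 12 mm, unit by unit, to a hard stop.
- slide (a joint): How far the battery slide stands out, in m: 0 locked in, 0.058 at its end stop. Free only while the button is right down (within 0.8 mm of its hard stop); that stop climbs about 2 mm as the slide comes out 40 mm, so ease off on the way. Two catches: let up before 40 mm out, it locks again (at 0 or near 20 mm) till pressed again. Pushing takes 2 to 6 N; it stays where it is left.
- block: Beech screwdriver block, fixed, 50 x 84 mm on a 60 x 96 x 10 mm foot, top 86 mm above the table, with three vertical holes in a row along its y. Origin: centre of its underside, z up.
- block_hole (a point): Middle of the mouth of the block's middle hole (13.5 mm diameter, 80 mm deep, 86 mm above the table), where the screwdriver stands. The holes beside it, 28 mm away, are narrower and empty.
- screwdriver: Cross-head screwdriver, 166 mm, about 80 g, upright in the block's middle hole, tip down. Its y axis points along the shaft to the tip; the shaft's axis runs 12.8 mm from the origin along its z. Round handle 25 mm thick, from the hole's mouth to 90 mm above it, tapered in its lowest 10 mm; shaft 7 mm thick, 75 mm long, flat end.
- driver_grip (a point): Point on the screwdriver's axis in the handle, 37 mm above the block's top while it stands in the block. Axes as the screwdriver's.
- driver_tip (a point): End of the screwdriver's tip, on its axis, 113.5 mm from driver_grip.
- solder_spool: Bystander: spool of solder, 57 mm across, 38 mm high; origin at the centre of its underside. To be left alone.
- lampholder: Bystander: white lampholder, 41 mm across, 40 mm high; origin at the centre of its underside. To be left alone.
- terminal_strip: Bystander: white terminal strip, 20 x 52 x 16 mm, long along its y; origin at the centre of its underside. To be left alone.
- tape_black: Bystander: roll of black tape, 64 mm across, 19 mm high; origin at the centre of its underside. To be left alone.

How it is judged:
On the way, in this order (a step that is already met when the one before it is completed fails the run):
1. the screwdriver has been lifted out of its block (z of driver_tip in the frame of block_hole above 0.005 m), for 0.2 s.
2. the battery slide has been pushed out by more than 42 mm (value of joint slide above 0.042 m), for 0.2 s.
At the end, for the whole second after the job is handed in: The battery slide stands out by more than 42 mm and the screwdriver stands at rest in the middle hole of its block, tip down: within about 8 degrees of upright, its tip within 8 mm of the hole's axis and at least 68 mm below the hole's mouth (value of joint slide above 0.042 m and horizontal distance between driver_tip and block_hole below 0.008 m and z of driver_tip in the frame of block_hole below -0.068 m and angle between screwdriver's own y axis and vertical above 3 rad and linear speed of screwdriver below 0.02 m/s); the robot touches nothing.
It fails at once if the screwdriver bears on the unit with more than 22 N (on button and well wall together) (contact force between screwdriver and unit above 22 N).
It fails at once if the gripper touches the unit with more than 5 N (contact force between the fingers and unit above 5 N).
It fails at once if a thing lying around is moved by more than 20 mm (distance of any of solder_spool, tape_black, lampholder, terminal_strip from where it was at the start of the episode above 0.02 m).
It also fails if it takes over 64 s, if anything falls off the work surface, if the arm or the gripper's body presses on something with over 40 N, if the wrist force passes 120 N, or if a joint passes its speed limit or range.

ROBOT

A 6-joint arm with a two-finger parallel gripper is mounted at the origin on a cart in front of the work surface, level with it; the furniture and walls round the work are solid. World frame = base frame: x ahead of the robot, y to its left, z up, the work surface at z = 0. Lengths are in m, angles in rad, forces in N, time in s.
With the tool pointing down it reaches from about 0.4 to 0.925 m from the base axis. Payload 12.5 kg.
Tool frame: the origin (TCP) lies at the very end of the fingers, on their centre line; the grasp point (between the pads) lies 19 mm behind it; z points along the fingers, y is the line along which they close (so a half turn about z gives the same grasp; the last joint's range is limited). The gripper opens to 95 mm and grips with 3 to 60 N. Pads are 20 mm wide; open, the fingers measure 119 mm over their backs; the gripper's body (75 mm by 180 mm) begins 59 mm behind the grasp point.
Start: joints at [-1.434, 0.491, 1.559, -0, 1.092, -0.106], TCP at [0.15, -0.607, 0.215] pointing down, gripper open.
Joint ranges: [-3.1, 3.1], [-0.84, 2.19], [0.05, 2.79], [-1.13, 4.28], [0.06, 2.93], [-2.69, 2.69]. Speed limits (rad/s): [2.22, 2.22, 2.79, 3.14, 3.14, 3.14].

INTERFACE

Orientations are given as a 3x3 rotation matrix whose columns are the frame's x, y, z axes.
In Python, from bench import robot gives the robot as it stands.
- The arm moves only by the shell command python3 -m inch 'ROWS' [OPENING] [FORCE]. ROWS is a JSON object of lists of equal length, an entry for each row: "delta_pos": the shift along the tool's x, y, z in mm, a list of three; "turn": the turn about the tool's z in rad. In form: {"delta_pos": [[dx, dy, dz], ...], "turn": [turn, ...]}. A call has exactly 10 rows; each row is the pose to reach, as a shift and turn from the pose commanded when the call began, along the tool's axes at that moment; what a row does not reach only later rows make up. A row lasts 1/12 s, in which the tool goes at most 41.7 mm and 7.16 degrees, less where a joint would pass 70% of its speed; a pose out of reach is approached as far as the arm can. A call with a gripper value outside its range is refused whole. OPENING is the closure, from 0 (fully open) to 1 (shut), set as the call begins (- or left out, the last holds). The fingers move at their own pace and stop on an object; FORCE is the grip in N (left out, the last holds). Time passes only in rows, so rows that repeat a pose let the fingers close, or fill a call up. It gives the time, the measured TCP pose, the force, the opening and the grip force at its end, in the units of the state.
- robot.state(): the state, without advancing time (a new reading comes with each control period).
- robot.snapshot(name): name is "scene" or "top" or "wrist"; returns a dict with "color" (400x640x3 uint8, red, green, blue), "z_map" (400x640 float32, m along the optical axis (not along the pixel's ray), 0 where there is no reading), "fx", "fy", "cx", "cy" (pixels), "extrinsics" (4x4, takes a point from camera to world coordinates); the wrist camera has in their place "hand_eye" (4x4, takes a point from camera to tool coordinates, whose origin is the TCP and whose axes are the flange's). Camera axes: x right, y down, z forward; pixel columns grow to the right and rows downward; lengths in m; the calibration is good to about 2 mm. A picture is of the moment at which its call begins: read the wrist's pose just before it.
- robot.sign_off(): hands the job in; it is judged then, once.
The state is a dict: "time_s": time; "q": joint angles; "qvel": joint speeds; "effort": joint torques, N m; "tool_pos": TCP position; "orientation": TCP orientation; "contact_force": force on the tool from outside, world axes, zero at the start; "torque": the same for the moment, N m; "opening": finger opening in m; "finger_force": force on a finger pad.
Only numpy, scipy, OpenCV 4.12 (cv2) and the standard library are available. Lean on these libraries where they do the work, as an engineer would, in place of code of your own. Each camera call takes 0.05 s, during which the arm holds its last target. There are 200 camera calls.

## Working session

There is one attempt and no reset: what is moved stays moved. The work goes in short steps, Python scripts to look and compute and a shell command to move; the robot and the scene stay as the last step left them, time stands still between calls to the robot, and variables do not carry over. Pictures are saved under pics/ and viewed, at most 10 in all, crops included, and the job is handed in when it is done.

```bash
ls; mkdir -p pics
python3 - <<'E'
from bench import robot
import cv2,pickle
s=robot.state();print(s)
for n in("scene","top"):
    d=robot.snapshot(n);pickle.dump(d,open(f"pics/{n}0.pkl","wb"))
    cv2.imwrite(f"pics/{n}0.png",d["color"][:,:,::-1]);print(n,d["fx"],d["cx"],d["cy"],d["extrinsics"])
E
```

```text
pics
{'time_s': 0.0, 'q': array([-1.43359134e+00,  4.91570854e-01,  1.55944099e+00, -1.55755135e-05,
        1.09168775e+00, -1.05584116e-01]), 'qvel': array([-0.00131536,  0.00074069,  0.00079533, -0.00012423, -0.0001004 ,
        0.00098957]), 'effort': array([ 2.32234117e-03, -6.12631559e+01, -2.58184379e+01,  6.94011035e-02,
        4.81892203e-02, -6.11601854e-05]), 'tool_pos': array([ 0.15025225, -0.60642676,  0.21405764]), 'orientation': array([[ 9.70669501e-01,  2.40417745e-01, -1.65092998e-04],
       [ 2.40417779e-01, -9.70668890e-01,  1.09464285e-03],
       [ 1.02920927e-04, -1.10222772e-03, -9.99999387e-01]]), 'contact_force': array([0.34436565, 0.30494987, 0.01852713]), 'torque': array([-0.03436842,  0.00842124, -0.03135407]), 'finger_force': 0.0, 'opening': 0.09538437797030808}
scene 509.3798716812646 327.25026047506066 196.80439041258265 [[-0.62847948 -0.5486214   0.55138744 -0.06809228]
 [-0.77782254  0.44111746 -0.44766894  0.44980077]
 [ 0.00237414 -0.71023232 -0.70396336  0.79501905]
 [ 0.          0.          0.          1.        ]]
top 517.6471114351591 318.52910851334104 200.0027243258705 [[-0.08540985 -0.97581928  0.20120111  0.27260553]
 [-0.99634382  0.0840626  -0.01524677  0.0145584 ]
 [-0.0020354  -0.20176771 -0.97943129  1.07811316]
 [ 0.          0.          0.          1.        ]]
```

View pics/top0.png

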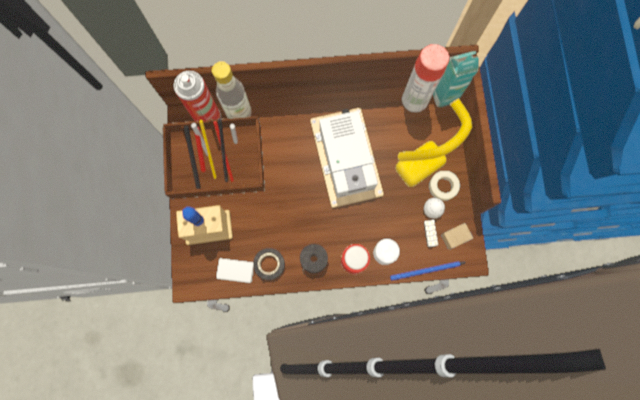

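View pics/scene0.png

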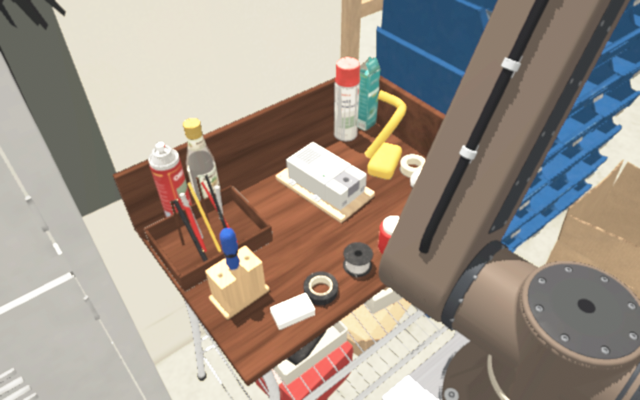

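```bash
cat > h.py <<'E'
import numpy as np,cv2,pickle
def cloud(d,T=None):
    T=d["extrinsics"] if T is None else T
    v,u=np.mgrid[:400,:640];z=d["z_map"]
    P=np.stack([(u-d["cx"])/d["fx"]*z,(v-d["cy"])/d["fy"]*z,z],-1)
    return P@T[:3,:3].T+T[:3,3]
def ray(d,u,v,h,T=None):
    T=d["extrinsics"] if T is None else T
    r=T[:3,:3]@np.array([(u-d["cx"])/d["fx"],(v-d["cy"])/d["fy"],1]);o=T[:3,3]
    return (o+r*(h-o[2])/r[2])[:2]
def rect(d,m,h,T=None):
    ys,xs=np.nonzero(m)
    p=np.array([ray(d,x,y,h,T) for x,y in zip(xs,ys)],np.float32)
    r=cv2.minAreaRect(p*1000);return r,len(p)
E
python3 - <<'E'
from h import *
for n in("top","scene"):
    d=pickle.load(open(f"pics/{n}0.pkl","rb"));P=cloud(d);c=d["color"].astype(int);hsv=cv2.cvtColor(d["color"],cv2.COLOR_RGB2HSV)
    R=np.zeros((400,640),bool)
    if n=="top":
        A=R.copy();A[200:245,170:235]=1; B=R.copy();B[105:210,305:385]=1
    else:
        A=R.copy();A[225:320,200:275]=1; B=R.copy();B[135:220,270:380]=1
    blue=(c[...,2]>c[...,0]+50)&(c[...,2]>90); Ab=A.copy()
    Ab[:240 if n=="scene" else 400]|=0
    Z=P[...,2]
    m=(R|A|(np.roll(A,-15,0)))&blue
    print(n,"blue",m.sum(),np.percentile(P[m],[2,50,98],0).round(3).tolist())
    k=m&(Z>0.165);print(" bluetop",k.sum(),P[k].mean(0).round(4))
    k=A&~blue&(abs(Z-.086)<.006);print(" blocktop",P[k].mean(0).round(4),rect(d,k,.086))
    k=A&~blue&(abs(Z-.010)<.004);print(" foot",k.sum(),rect(d,k,.010))
    k=B&(abs(Z-.012)<.005);print(" board",np.median(Z[k]),rect(d,k,.012))
    k=B&(Z>.055)&(Z<.08);print(" unit top",np.median(Z[k]),rect(d,k,.066))
E
python3 - <<'E'
import cv2
a=cv2.imread('pics/top0.png')
c=cv2.resize(a[140:205,310:390],None,fx=5,fy=5,interpolation=cv2.INTER_CUBIC)
e=cv2.resize(a[195:260,165:245],None,fx=5,fy=5,interpolation=cv2.INTER_CUBIC)
cv2.imwrite('pics/c1.png',cv2.hconcat([c,e]))
E
```

```text
Traceback (most recent call last):
numpy._core._exceptions._UFuncOutputCastingError: Cannot cast ufunc 'bitwise_or' output from dtype('int64') to dtype('bool') with casting rule 'same_kind'
```

View pics/c1.png

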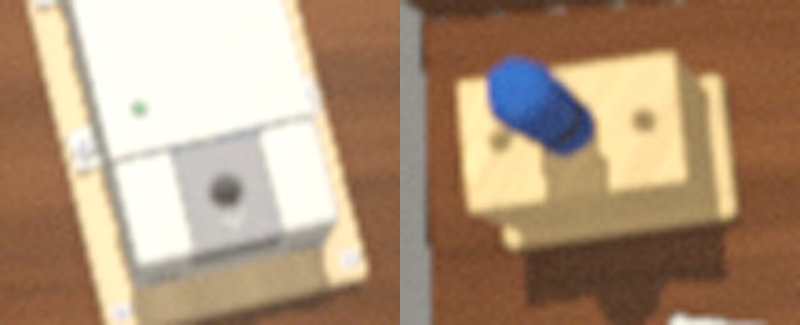

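The crop shows the well at about (355.2,178) in the top picture, the block's side holes at (185,223) and (213.6,219), with the blue handle between them.

Run:
```python
from h import *
for n in("top","scene"):
    d=pickle.load(open(f"pics/{n}0.pkl","rb"));P=cloud(d);c=d["color"].astype(int)
    A=np.zeros((400,640),bool);B=A.copy()
    if n=="top": A[200:250,170:235]=1;B[105:210,305:385]=1
    else: A[225:320,200:275]=1;B[135:220,270:380]=1
    blue=(c[...,2]>c[...,0]+50)&(c[...,2]>90);Z=P[...,2]
    m=A&blue
    k=m&(Z>0.1)&(Z<.18);print(n," blue",k.sum(),P[k].mean(0).round(4),np.percentile(P[k],[2,98],0).round(3).tolist())
    k=m&(Z>0.168);print(" bluetop",k.sum(),P[k].mean(0).round(4))
    f=lambda r:(np.round(r[0][0],1).tolist(),np.round(r[0][1],1).tolist(),round(r[0][2],1),r[1])
    k=A&~blue&(abs(Z-.086)<.006);print(" blocktop",np.median(Z[k]),f(rect(d,k,.086)))
    k=B&(abs(Z-.012)<.005);print(" board",np.median(Z[k]),f(rect(d,k,.012)))
    k=B&(Z>.055)&(Z<.08);print(" unit top",np.median(Z[k]),f(rect(d,k,.066)))
    if n=="top":
        print("well",ray(d,355.2,178,.065),"holes",ray(d,185,223,.086),ray(d,213.6,219,.086))
```

```text
top  blue 197 [0.452  0.2295 0.1661] [[0.442, 0.221, 0.11], [0.464, 0.242, 0.179]]
 bluetop 134 [0.4495 0.2269 0.1956]
 blocktop 0.08609601686543333 ([453.9, 233.8], [51.0, 85.3], 3.7, 839)
 board 0.012226902417200702 ([578.6, -54.5], [200.6, 140.2], 8.4, 1190)
 unit top 0.06596410443982315 ([575.0, -69.1], [161.9, 84.4], 8.4, 3125)
well [ 0.51949648 -0.07872148] holes [0.45325877 0.26111151] [0.45636152 0.20545427]
scene  blue 458 [0.4489 0.2367 0.1512] [[0.442, 0.225, 0.103], [0.462, 0.245, 0.179]]
 bluetop 164 [0.4491 0.2364 0.1785]
 blocktop 0.0865078653507485 ([453.6, 233.6], [56.0, 86.1], 3.1, 1049)
 board 0.012496336255061191 ([621.1, -124.4], [267.7, 241.4], 7.8, 1164)
 unit top 0.06630942239202697 ([592.3, -61.5], [253.1, 181.2], 43.2, 2332)
```

Run:
```python
from h import *
for n in("top","scene"):
    d=pickle.load(open(f"pics/{n}0.pkl","rb"));P=cloud(d).reshape(-1,3);P=P[d["z_map"].ravel()>0]
    for x in np.arange(.34,.70,.04):
        print(round(x,2),[ (lambda q: round(float(q.max()),2) if len(q) else None)(P[(abs(P[:,0]-x)<.02)&(abs(P[:,1]-y)<.02)][:,2]) for y in np.arange(-.2,.37,.04)])
```

```text
0.34 [0.01, 0.05, 0.05, 0.08, 0.08, 0.04, 0.04, 0.02, 0.02, 0.02, 0.02, 0.01, 0.01, 0.01, -0.66]
0.38 [0.02, 0.05, 0.05, 0.08, 0.08, 0.04, 0.04, 0.02, 0.02, 0.02, 0.02, 0.0, 0.01, 0.01, None]
0.42 [0.02, 0.01, 0.01, 0.01, 0.01, 0.01, 0.01, 0.01, 0.01, 0.01, 0.09, 0.09, 0.09, 0.0, None]
0.46 [0.03, 0.01, 0.01, 0.01, 0.02, 0.01, 0.01, 0.01, 0.01, 0.01, 0.09, 0.18, 0.09, 0.0, None]
0.5 [0.04, 0.01, 0.07, 0.07, 0.07, 0.01, 0.01, 0.01, 0.01, 0.01, 0.09, 0.08, 0.01, 0.01, None]
0.54 [0.14, 0.07, 0.07, 0.07, 0.07, 0.02, 0.01, 0.01, 0.05, 0.05, 0.05, 0.05, 0.05, 0.05, None]
0.58 [0.08, 0.07, 0.07, 0.07, 0.07, 0.02, 0.01, 0.01, 0.05, 0.09, 0.09, 0.08, 0.01, 0.05, None]
0.62 [0.01, 0.0, 0.07, 0.07, 0.07, 0.07, 0.01, 0.01, 0.05, 0.14, 0.14, 0.12, 0.01, 0.55, 0.54]
0.66 [0.2, 0.01, 0.07, 0.07, 0.07, 0.07, 0.01, 0.01, 0.1, 0.14, 0.17, 0.17, 0.05, 0.55, 0.55]
0.34 [-0.31, -0.3, -0.3, 0.07, 0.08, 0.04, 0.04, 0.02, 0.02, 0.02, 0.02, 0.0, 0.0, 0.0, None]
0.38 [-0.36, -0.26, -0.2, 0.08, 0.08, 0.04, 0.04, 0.02, 0.02, 0.02, 0.02, 0.0, 0.0, 0.0, None]
0.42 [0.0, 0.0, 0.0, 0.01, 0.0, 0.04, 0.0, 0.0, 0.02, 0.0, 0.09, 0.09, 0.09, 0.01, None]
0.46 [0.02, 0.0, 0.0, 0.02, 0.02, 0.01, 0.0, 0.01, 0.0, 0.01, 0.09, 0.18, 0.09, 0.0, None]
0.5 [0.04, 0.01, 0.07, 0.07, 0.07, 0.0, 0.0, 0.01, 0.0, 0.0, 0.09, 0.09, 0.08, 0.0, None]
0.54 [0.14, 0.07, 0.07, 0.07, 0.07, 0.01, 0.01, 0.01, 0.05, 0.05, 0.05, 0.05, 0.05, 0.05, None]
0.58 [0.08, 0.07, 0.07, 0.07, 0.07, 0.02, 0.0, 0.0, 0.05, 0.08, 0.09, 0.08, 0.01, 0.05, None]
0.62 [0.01, 0.0, 0.07, 0.07, 0.07, 0.07, 0.01, 0.0, 0.05, 0.14, 0.14, 0.12, 0.06, 0.52, 0.53]
0.66 [0.2, 0.0, 0.07, 0.07, 0.07, 0.07, 0.0, 0.0, 0.05, 0.14, 0.17, 0.17, 0.05, 0.52, 0.53]
```

Run:
```python
from h import *
d=pickle.load(open("pics/top0.pkl","rb"));P=cloud(d).reshape(-1,3);P=P[d["z_map"].ravel()>0]
print(np.arange(-.7,-.09,.05).round(2))
for x in np.arange(.1,.76,.05):
    print(round(x,2),[ (lambda q: round(float(q.max()),2) if len(q) else None)(P[(abs(P[:,0]-x)<.025)&(abs(P[:,1]-y)<.025)][:,2]) for y in np.arange(-.7,-.09,.05)])
from bench import robot
R=robot.state()["orientation"];p=robot.state()["tool_pos"]
for t in((.35,-.35,.26),(.51,-.08,.26)): print(R.T@(np.array(t)-p)*1000)
```

```text
[-0.7  -0.65 -0.6  -0.55 -0.5  -0.45 -0.4  -0.35 -0.3  -0.25 -0.2  -0.15
 -0.1 ]
0.1 [None, None, None, None, None, None, None, None, None, None, None, None, None]
0.15 [None, None, None, None, None, None, None, None, None, None, None, None, 0.54]
0.2 [None, None, None, None, None, None, None, None, None, None, 0.73, 0.72, 0.66]
0.25 [None, None, None, None, None, None, None, -0.66, -0.66, -0.66, 0.75, 0.72, 0.63]
0.3 [-0.66, -0.66, -0.66, -0.66, -0.66, -0.66, -0.66, 0.0, 0.0, 0.69, 0.75, 0.72, 0.01]
0.35 [-0.66, -0.66, -0.66, -0.66, None, None, None, 0.01, 0.03, 0.03, 0.01, 0.05, 0.08]
0.4 [-0.0, -0.01, 0.14, 0.14, 0.29, 0.29, 0.44, 0.01, 0.04, 0.04, 0.02, 0.05, 0.07]
0.45 [-0.03, -0.03, 0.14, 0.23, 0.23, 0.37, 0.49, 0.13, 0.13, 0.04, 0.04, 0.01, 0.01]
0.5 [None, None, None, None, None, 0.37, 0.52, 0.14, 0.13, 0.04, 0.04, 0.02, 0.07]
0.55 [None, None, None, None, None, None, 0.54, 0.14, 0.14, 0.16, 0.14, 0.07, 0.07]
0.6 [None, None, None, None, None, None, 0.54, 0.13, 0.14, 0.04, 0.03, 0.01, 0.07]
0.65 [None, None, None, None, None, None, 0.48, 0.14, 0.14, 0.2, 0.18, 0.01, 0.07]
0.7 [None, None, None, None, None, None, 0.4, 0.14, 0.19, 0.21, 0.21, 0.01, 0.02]
0.75 [None, None, None, None, None, None, 0.32, 0.14, 0.15, 0.2, 0.14, 0.14, 0.14]
[ 255.54413717 -200.94882701  -45.66198458]
[ 475.76171704 -424.56491197  -45.40886742]
```

```bash
python3 -m inch '{"delta_pos":[[16,-32,-14],[33,-63,-28],[49,-95,-42],[65,-126,-56],[82,-158,-70],[98,-189,-80],[128,-207,-80],[159,-225,-80],[189,-244,-80],[219,-262,-80]],"turn":[-0.12,-0.24,-0.36,-0.48,-0.6,-0.72,-0.84,-0.96,-1.08,-1.2]}' 0
python3 - <<'E'
from h import *
from bench import robot
s=robot.state();R=s["orientation"];p=s["tool_pos"];print(s["q"],R)
for t in((.5,-.08,.26),(.454,.2335,.26)): print((R.T@(np.array(t)-p)*1000).round(1))
print(.147-np.arctan2(R[1,1],R[0,1]))
E
```

```text
time_s: 0.93
tool_pos: [0.3005, -0.2981, 0.2948]
orientation: [[0.122, 0.993, 0.0], [0.993, -0.122, -0.0], [-0.0, 0.0, -1.0]]
contact_force: [0.3, -0.8, -0.4]
opening: 0.0954
finger_force: 0.0
[-9.37700640e-01  1.09559203e-01  1.89927079e+00 -1.60024421e-06
  1.13245086e+00 -8.15155385e-01] [[ 1.22238115e-01  9.92500786e-01  1.83305653e-04]
 [ 9.92500776e-01 -1.22238067e-01 -2.52229559e-04]
 [-2.27931106e-04  2.12763069e-04 -9.99999951e-01]]
[240.9 171.3  34.7]
[546.4  87.3  34.6]
0.26954455193543614
```

```bash
python3 -m inch '{"delta_pos":[[30,21,4],[60,43,9],[90,64,13],[120,86,18],[150,107,22],[181,128,26],[211,150,31],[241,171,35],[241,171,35],[241,171,35]],"turn":[-0.04,-0.08,-0.12,-0.16,-0.2,-0.24,-0.27,-0.27,-0.27,-0.27]}' 0
python3 - <<'E'
from h import *
from bench import robot
s=robot.state();d=robot.snapshot("wrist");d["T"]=np.block([[s["orientation"],s["tool_pos"][:,None]],[np.zeros((1,3)),np.ones((1,1))]])@d["hand_eye"]
pickle.dump(d,open("pics/w1.pkl","wb"));cv2.imwrite("pics/w1.png",d["color"][:,:,::-1])
E
```

```text
time_s: 1.77
tool_pos: [0.5007, -0.0811, 0.2588]
orientation: [[-0.145, 0.989, -0.001], [0.989, 0.145, 0.0], [0.0, -0.001, -1.0]]
contact_force: [-0.8, 0.4, -0.7]
opening: 0.0947
finger_force: 0.0
```

View pics/w1.png

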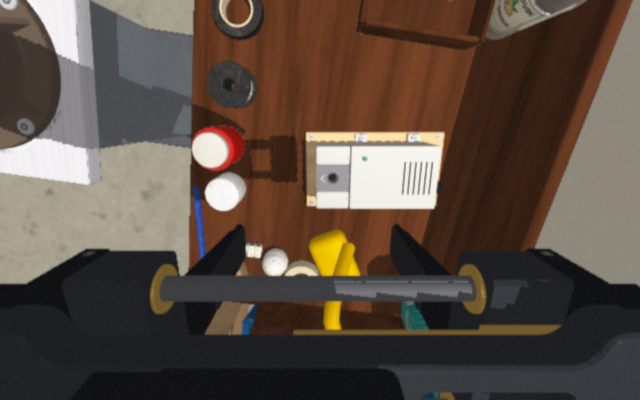

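The wrist picture shows the unit lying straight in the image, with the well at about (333,177).

Run:
```python
from h import *
d=pickle.load(open("pics/w1.pkl","rb"));T=d["T"];g=cv2.cvtColor(d["color"],cv2.COLOR_RGB2GRAY)
w=g[168:187,323:344].astype(float);print(w.min());ys,xs=np.nonzero(w<95);print(len(xs),xs.mean()+323,ys.mean()+168)
u,v=xs.mean()+323,ys.mean()+168;print("well",ray(d,u,v,.063,T))
P=cloud(d,T);Z=P[...,2];B=np.zeros(Z.shape,bool);B[125:215,295:450]=1
print(np.median(Z[150:200,360:390]))
k=B&(Z>.055)&(Z<.08);print("top",rect(d,k,.066,T))
k=B&(Z>.005)&(Z<.08);print("board",rect(d,k,.012,T))
from bench import robot
s=robot.state();print((s["orientation"].T@(np.array([.454,.2335,.2])-s["tool_pos"])*1000).round(1))
```

```text
37.0
61 332.1639344262295 177.54098360655738
well [ 0.51961905 -0.07896098]
0.06601444776217474
top (((577.0453491210938, -70.57007598876953), (158.88658142089844, 82.98078918457031), 8.24048137664795), 7541)
board (((585.7742919921875, -71.23677062988281), (206.86143493652344, 115.27386474609375), 8.263996124267578), 10160)
[318.9  -0.4  59.2]
```

```bash
python3 -m inch '{"delta_pos":[[40,0,0],[80,0,0],[120,0,0],[160,0,0],[200,0,0],[240,0,0],[280,0,0],[319,0,0],[319,0,0],[319,0,0]],"turn":[0,0,0,0,0,0,0,0,0,0]}' 0
python3 - <<'E'
from h import *
from bench import robot
s=robot.state();d=robot.snapshot("wrist");d["T"]=np.block([[s["orientation"],s["tool_pos"][:,None]],[np.zeros((1,3)),np.ones((1,1))]])@d["hand_eye"]
pickle.dump(d,open("pics/w2.pkl","wb"));cv2.imwrite("pics/w2.png",d["color"][:,:,::-1])
P=cloud(d,d["T"]);c=d["color"].astype(int);b=(c[...,2]>c[...,0]+50)&(c[...,2]>90)&(abs(P[...,0]-.454)<.03)&(abs(P[...,1]-.2335)<.03)
k=b&(P[...,2]>.17);print(k.sum(),P[k].mean(0),P[k].min(0),P[k].max(0));print(rect(d,k,.176,d["T"]))
for h in(.12,.14,.16):
  k=b&(abs(P[...,2]-h)<.01);print(k.sum(),P[k].min(0),P[k].max(0))
k=(abs(P[...,2]-.086)<.006)&(abs(P[...,0]-.454)<.06)&(abs(P[...,1]-.2335)<.08)&~b;print(rect(d,k,.086,d["T"]))
E
```

```text
time_s: 2.65
tool_pos: [0.4546, 0.2337, 0.2597]
orientation: [[-0.143, 0.99, 0.0], [0.99, 0.143, -0.0], [-0.0, 0.0, -1.0]]
contact_force: [-0.2, 0.7, -0.2]
opening: 0.0949
finger_force: 0.0
411 [0.45497512 0.23532816 0.17551596] [0.44348847 0.2235704  0.17002945] [0.46635938 0.24438121 0.17839761]
(((455.03485107421875, 235.74020385742188), (21.824462890625, 21.093595504760742), 54.00555419921875), 411)
6 [0.44932436 0.24182374 0.11036167] [0.46268393 0.24444095 0.12952485]
69 [0.44324342 0.2363517  0.13197359] [0.46344382 0.24541307 0.14997946]
137 [0.44309133 0.23454508 0.15065452] [0.46623302 0.24579013 0.1699276 ]
(((455.24993896484375, 233.05589294433594), (49.93035125732422, 84.6443862915039), 3.138104200363159), 1792)
```

View pics/w2.png

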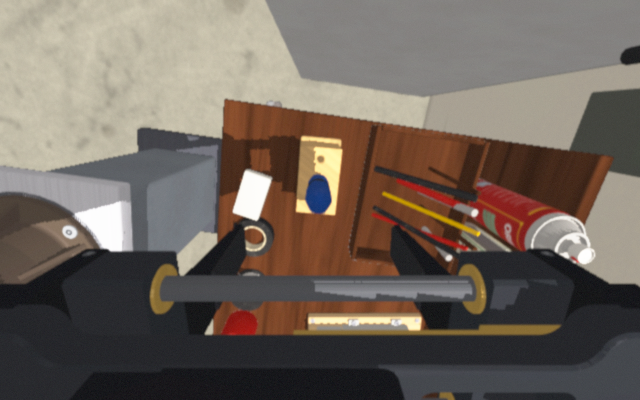

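```bash
python3 -m inch '{"delta_pos":[[0,0,30],[0,0,60],[0,0,85],[0,0,105],[0,0,122],[0,0,137],[0,0,148],[0,0,156],[0,0,156],[0,0,156]],"turn":[0,0,0,0,0,0,0,0,0,0]}' 0
python3 -m inch '{"delta_pos":[[0,0,0],[0,0,0],[0,0,0],[0,0,0],[0,0,0],[0,0,0],[0,0,0],[0,0,0],[0,0,0],[0,0,0]],"turn":[0,0,0,0,0,0,0,0,0,0]}' 1 50
```

```text
time_s: 3.53
tool_pos: [0.4555, 0.2322, 0.1038]
orientation: [[-0.14, 0.99, -0.0], [0.99, 0.14, -0.0], [-0.0, -0.0, -1.0]]
contact_force: [0.2, -0.1, 0.2]
opening: 0.095
finger_force: 0.0
time_s: 4.37
tool_pos: [0.4551, 0.2333, 0.1035]
orientation: [[-0.142, 0.99, -0.0], [0.99, 0.142, -0.0], [-0.0, -0.0, -1.0]]
contact_force: [0.6, 0.5, -0.3]
opening: 0.034
finger_force: 0.0
```

```bash
python3 -m inch '{"delta_pos":[[0,0,0],[0,0,0],[0,0,0],[0,0,0],[0,0,0],[0,0,0],[0,0,0],[0,0,0],[0,0,0],[0,0,0]],"turn":[0,0,0,0,0,0,0,0,0,0]}' 1 50
```

```text
time_s: 5.2
tool_pos: [0.4551, 0.2333, 0.1036]
orientation: [[-0.142, 0.99, 0.0], [0.99, 0.142, -0.0], [-0.0, 0.0, -1.0]]
contact_force: [0.5, 0.1, -0.3]
opening: 0.0257
finger_force: 50.0
```

```bash
python3 -m inch '{"delta_pos":[[0,0,-6],[0,0,-16],[0,0,-28],[0,0,-40],[0,0,-52],[0,0,-64],[0,0,-76],[0,0,-88],[0,0,-100],[0,0,-110]],"turn":[0,0,0,0,0,0,0,0,0,0]}'
python3 -m inch '{"delta_pos":[[-20,1,0],[-55,3,0],[-95,6,0],[-135,8,0],[-175,11,0],[-215,13,0],[-250,15,0],[-280,17,0],[-302,18,0],[-318,19,0]],"turn":[0,0,0,0,0,0,0,0,0,0]}'
python3 - <<'E'
from h import *
from bench import robot
s=robot.state();print(s["tool_pos"],s["orientation"],s["contact_force"])
for n in("scene","top","wrist"):
    d=robot.snapshot(n)
    if n=="wrist":d["T"]=np.block([[s["orientation"],s["tool_pos"][:,None]],[np.zeros((1,3)),np.ones((1,1))]])@d["hand_eye"]
    pickle.dump(d,open(f"pics/{n}3.pkl","wb"));cv2.imwrite(f"pics/{n}3.png",d["color"][:,:,::-1])
a=cv2.resize(cv2.imread("pics/scene3.png")[80:230,250:400],None,fx=3.2,fy=3.2)
b=cv2.resize(cv2.imread("pics/wrist3.png")[120:270,270:420-50],None,fx=3.2,fy=3.2)
cv2.imwrite("pics/c3.png",cv2.hconcat([a,b]))
E
```

```text
time_s: 6.03
tool_pos: [0.4551, 0.2333, 0.2154]
orientation: [[-0.141, 0.99, 0.001], [0.99, 0.141, 0.0], [0.0, 0.001, -1.0]]
contact_force: [-0.1, 0.2, -1.5]
opening: 0.0256
finger_force: 50.0
time_s: 6.87
tool_pos: [0.519, -0.0811, 0.2143]
orientation: [[-0.14, 0.99, 0.0], [0.99, 0.14, -0.0], [-0.0, 0.0, -1.0]]
contact_force: [-0.3, -0.5, -0.5]
opening: 0.0255
finger_force: 50.0
[ 0.51904529 -0.08106042  0.21427891] [[-1.39887268e-01  9.90167339e-01  4.38729345e-04]
 [ 9.90167338e-01  1.39887438e-01 -3.83083462e-04]
 [-4.40689457e-04  3.80826969e-04 -9.99999830e-01]] [-0.33973366 -0.49528037 -0.54655684]
```

View pics/c3.png

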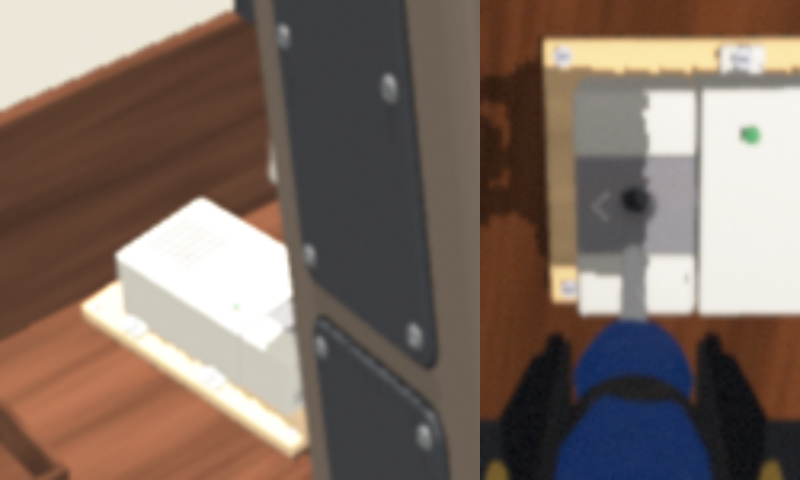

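The wrist crop shows the shaft between the pads, with its tip at about (317.8,196) and the well at about (319,183) in the full picture.

Run:
```python
from h import *
from bench import robot
d=pickle.load(open("pics/wrist3.pkl","rb"));T=d["T"]
print("tip",ray(d,317.8,196,.1198,T),"well",ray(d,319,183,.063,T))
zm=d["z_map"];P=cloud(d,T)
for r in range(192,216,3):
    row=P[r,305:332];k=row[:,2]>.09
    if k.any(): print(r,np.flatnonzero(k)[[0,-1]]+305,row[k].mean(0).round(4))
s=robot.state();print(s["tool_pos"])
```

```text
tip [ 0.51895923 -0.07784087] well [ 0.52047836 -0.0782842 ]
198 [315 320] [ 0.5188 -0.0786  0.1241]
201 [314 321] [ 0.5188 -0.0791  0.1325]
204 [314 321] [ 0.5188 -0.0791  0.1415]
207 [314 321] [ 0.5188 -0.0789  0.1508]
210 [314 321] [ 0.5188 -0.0788  0.1588]
213 [314 321] [ 0.5188 -0.0787  0.1669]
[ 0.51883515 -0.07953898  0.21398892]
```

```bash
python3 -m inch '{"delta_pos":[[1,1.3,8],[1,1.3,18],[1,1.3,28],[1,1.3,36],[1,1.3,42],[1,1.3,47],[1,1.3,50],[1,1.3,50],[1,1.3,50],[1,1.3,50]],"turn":[0,0,0,0,0,0,0,0,0,0]}'
python3 - <<'E'
from h import *
from bench import robot
s=robot.state();d=robot.snapshot("wrist");d["T"]=np.block([[s["orientation"],s["tool_pos"][:,None]],[np.zeros((1,3)),np.ones((1,1))]])@d["hand_eye"]
print(s["tool_pos"],s["qvel"].round(4));T=d["T"];P=cloud(d,T)
for r in range(165,216,3):
    row=P[r,295:340];k=row[:,2]>.073
    if k.any(): print(r,np.flatnonzero(k)[[0,-1]]+295,row[k].mean(0).round(4))
c=cv2.resize(d["color"][130:230,260:380,::-1],None,fx=6,fy=6,interpolation=cv2.INTER_CUBIC);cv2.imwrite("pics/c4.png",c)
pickle.dump(d,open("pics/w4.pkl","wb"))
E
```

```text
time_s: 7.85
tool_pos: [0.5202, -0.0777, 0.1639]
orientation: [[-0.141, 0.99, 0.001], [0.99, 0.141, -0.0], [-0.0, 0.001, -1.0]]
contact_force: [0.5, -0.6, 0.3]
opening: 0.0253
finger_force: 50.0
[ 0.52022247 -0.07773909  0.16391409] [ 0.0018 -0.0029  0.001   0.0004 -0.0004 -0.001 ]
183 [326 326] [0.5092 0.0012 0.3338]
195 [322 322] [0.5092 0.0012 0.3338]
198 [315 318] [ 0.519  -0.0751  0.0747]
201 [314 321] [ 0.52   -0.0756  0.0825]
204 [314 321] [ 0.52   -0.0756  0.0917]
207 [314 321] [ 0.52   -0.0756  0.1003]
210 [314 326] [ 0.5188 -0.0669  0.1338]
213 [314 321] [ 0.52   -0.0754  0.1164]
```

View pics/c4.png

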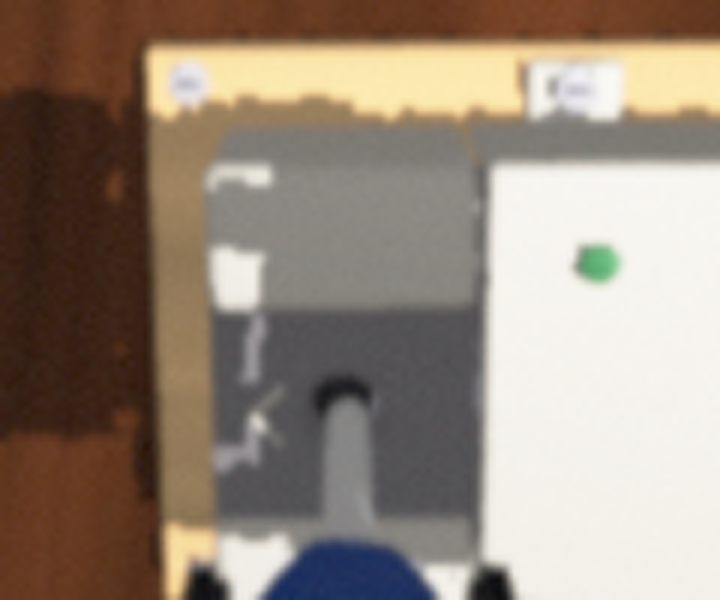

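The crop shows the tip just above the well: the well's far rim is at crop (343,376) and the shaft's end at about (347,397).

Run:
```python
from h import *
d=pickle.load(open("pics/w4.pkl","rb"));T=d["T"]
f=lambda x,y,h:ray(d,x/6+260-.4,y/6+130-.4,h,T).round(4)
print("well L/R/far rim",f(315,400,.065),f(372,400,.065),f(343,375,.065))
print("tip far edge",f(347,395,.0695),f(347,395,.0685), "sides",f(323,440,.08),f(373,440,.08))
```

```text
well L/R/far rim [ 0.5148 -0.0768] [ 0.5241 -0.0755] [ 0.5188 -0.072 ]
tip far edge [ 0.5197 -0.074 ] [ 0.5197 -0.0743] sides [ 0.5166 -0.0788] [ 0.5244 -0.0777]
```

```bash
python3 -m inch '{"delta_pos":[[-0.7,-0.8,0],[-0.7,-0.8,1],[-0.7,-0.8,2],[-0.7,-0.8,3],[-0.7,-0.8,4],[-0.7,-0.8,5],[-0.7,-0.8,6],[-0.7,-0.8,7],[-0.7,-0.8,8],[-0.7,-0.8,8]],"turn":[0,0,0,0,0,0,0,0,0,0]}'
```

```text
time_s: 8.73
tool_pos: [0.5193, -0.0785, 0.1554]
orientation: [[-0.141, 0.99, -0.0], [0.99, 0.141, -0.0], [0.0, -0.0, -1.0]]
contact_force: [0.1, -0.8, -1.1]
opening: 0.0256
finger_force: 50.0
```

```bash
python3 -m inch '{"delta_pos":[[0,0,0.5],[0,0,1],[0,0,1.5],[0,0,2],[0,0,3],[0,0,4],[0,0,5],[0,0,6],[0,0,6.5],[0,0,6.5]],"turn":[0,0,0,0,0,0,0,0,0,0]}'
python3 -m inch '{"delta_pos":[[0,0,0.3],[0,0,0.6],[0,0,0.9],[0,0,1.2],[0,0,1.5],[0,0,1.5],[0,0,1.5],[0,0,1.5],[0,0,1.5],[0,0,1.5]],"turn":[0,0,0,0,0,0,0,0,0,0]}'
python3 -m inch '{"delta_pos":[[0,0,0.2],[0,0,0.4],[0,0,0.6],[0,0,0.8],[0,0,1],[0,0,1],[0,0,1],[0,0,1],[0,0,1],[0,0,1]],"turn":[0,0,0,0,0,0,0,0,0,0]}'
```

```text
time_s: 9.57
tool_pos: [0.5194, -0.0785, 0.1491]
orientation: [[-0.142, 0.99, 0.0], [0.99, 0.142, -0.0], [-0.0, 0.0, -1.0]]
contact_force: [0.1, -0.1, 0.9]
opening: 0.0249
finger_force: 50.0
time_s: 10.4
tool_pos: [0.5194, -0.0785, 0.1476]
orientation: [[-0.142, 0.99, 0.0], [0.99, 0.142, -0.0], [-0.0, 0.0, -1.0]]
contact_force: [-0.5, -0.9, 1.6]
opening: 0.0255
finger_force: 50.0
time_s: 11.23
tool_pos: [0.5194, -0.0785, 0.1466]
orientation: [[-0.142, 0.99, 0.0], [0.99, 0.142, -0.0], [-0.0, -0.0, -1.0]]
contact_force: [-1.0, -0.5, 1.6]
opening: 0.0253
finger_force: 50.0
```

```bash
python3 -m inch '{"delta_pos":[[0,0,0.2],[0,0,0.4],[0,0,0.6],[0,0,0.8],[0,0,1],[0,0,1],[0,0,1],[0,0,1],[0,0,1],[0,0,1]],"turn":[0,0,0,0,0,0,0,0,0,0]}'|egrep 'pos|force'
```

```text
tool_pos: [0.5194, -0.0785, 0.1456]
contact_force: [0.9, -0.7, 2.3]
finger_force: 50.0
```

```bash
python3 -m inch '{"delta_pos":[[0,0,0.2],[0,0,0.4],[0,0,0.6],[0,0,0.8],[0,0,1],[0,0,1],[0,0,1],[0,0,1],[0,0,1],[0,0,1]],"turn":[0,0,0,0,0,0,0,0,0,0]}'|egrep 'pos|force'
```

```text
tool_pos: [0.5194, -0.0785, 0.1446]
contact_force: [-0.1, 0.5, 1.0]
finger_force: 50.0
```

```bash
python3 -m inch '{"delta_pos":[[0,0,0.2],[0,0,0.4],[0,0,0.6],[0,0,0.8],[0,0,1],[0,0,1],[0,0,1],[0,0,1],[0,0,1],[0,0,1]],"turn":[0,0,0,0,0,0,0,0,0,0]}'|egrep 'pos|force'
```

```text
tool_pos: [0.5193, -0.0785, 0.1436]
contact_force: [-0.3, 0.2, 2.3]
finger_force: 50.0
```

```bash
python3 -m inch '{"delta_pos":[[0,0,0.2],[0,0,0.4],[0,0,0.6],[0,0,0.8],[0,0,1],[0,0,1],[0,0,1],[0,0,1],[0,0,1],[0,0,1]],"turn":[0,0,0,0,0,0,0,0,0,0]}'|egrep 'pos|force'
```

```text
tool_pos: [0.5194, -0.0785, 0.1426]
contact_force: [-0.2, 0.1, 3.0]
finger_force: 50.0
```

```bash
python3 -m inch '{"delta_pos":[[0,0,0.2],[0,0,0.4],[0,0,0.6],[0,0,0.8],[0,0,1],[0,0,1],[0,0,1],[0,0,1],[0,0,1],[0,0,1]],"turn":[0,0,0,0,0,0,0,0,0,0]}'|egrep 'pos|force'
```

```text
tool_pos: [0.5194, -0.0785, 0.1416]
contact_force: [-0.5, -0.4, 1.9]
finger_force: 50.0
```

```bash
python3 -m inch '{"delta_pos":[[0,0,0.2],[0,0,0.4],[0,0,0.6],[0,0,0.8],[0,0,1],[0,0,1],[0,0,1],[0,0,1],[0,0,1],[0,0,1]],"turn":[0,0,0,0,0,0,0,0,0,0]}'|egrep 'pos|force'
```

```text
tool_pos: [0.5194, -0.0785, 0.1406]
contact_force: [-0.1, 1.4, 3.2]
finger_force: 50.0
```

```bash
python3 -m inch '{"delta_pos":[[0,0,0.2],[0,0,0.4],[0,0,0.6],[0,0,0.8],[0,0,0.8],[0,0,0.8],[0,0,0.8],[0,0,0.8],[0,0,0.8],[0,0,0.8]],"turn":[0,0,0,0,0,0,0,0,0,0]}'|egrep 'pos|force'
```

```text
tool_pos: [0.5194, -0.0785, 0.1398]
contact_force: [0.2, 0.1, 3.1]
finger_force: 50.0
```

```bash
python3 -m inch '{"delta_pos":[[0,0,0.2],[0,0,0.4],[0,0,0.6],[0,0,0.7],[0,0,0.7],[0,0,0.7],[0,0,0.7],[0,0,0.7],[0,0,0.7],[0,0,0.7]],"turn":[0,0,0,0,0,0,0,0,0,0]}'|egrep 'pos|force'
```

```text
tool_pos: [0.5194, -0.0785, 0.1391]
contact_force: [0.0, 0.2, 3.1]
finger_force: 50.0
```

```bash
python3 -m inch '{"delta_pos":[[0,0,0.2],[0,0,0.4],[0,0,0.6],[0,0,0.6],[0,0,0.6],[0,0,0.6],[0,0,0.6],[0,0,0.6],[0,0,0.6],[0,0,0.6]],"turn":[0,0,0,0,0,0,0,0,0,0]}'|egrep 'pos|force'
```

```text
tool_pos: [0.5194, -0.0785, 0.1385]
contact_force: [-0.6, 0.2, 5.0]
finger_force: 50.0
```

```bash
python3 -m inch '{"delta_pos":[[0,0,0.1],[0,0,0.2],[0,0,0.3],[0,0,0.4],[0,0,0.4],[0,0,0.4],[0,0,0.4],[0,0,0.4],[0,0,0.4],[0,0,0.4]],"turn":[0,0,0,0,0,0,0,0,0,0]}'|egrep 'time|pos|force'
```

```text
time_s: 19.57
tool_pos: [0.5194, -0.0785, 0.1383]
contact_force: [-0.9, -0.4, 7.2]
finger_force: 50.0
```

```bash
python3 -m inch '{"delta_pos":[[0,-0.7,0],[0,-1.4,0],[0,-2.1,0],[0,-2.8,0],[0,-3.5,0],[0,-4.2,0],[0,-4.8,0],[0,-5.4,0],[0,-6,-0.1],[0,-6,-0.1]],"turn":[0,0,0,0,0,0,0,0,0,0]}'|egrep 'time|pos|force'
```

```text
time_s: 20.4
tool_pos: [0.5141, -0.0794, 0.1386]
contact_force: [1.9, 1.4, 6.1]
finger_force: 50.0
```

```bash
python3 -m inch '{"delta_pos":[[0,-0.7,0],[0,-1.4,0],[0,-2.1,-0.1],[0,-2.8,-0.1],[0,-3.5,-0.15],[0,-4.2,-0.2],[0,-4.9,-0.25],[0,-5.6,-0.25],[0,-6,-0.3],[0,-6,-0.3]],"turn":[0,0,0,0,0,0,0,0,0,0]}'|egrep 'time|pos|force'
```

```text
time_s: 21.23
tool_pos: [0.5082, -0.0802, 0.1389]
contact_force: [1.0, 0.7, 6.5]
finger_force: 50.0
```

```bash
python3 -m inch '{"delta_pos":[[0,-0.7,0],[0,-1.4,0],[0,-2.1,-0.1],[0,-2.8,-0.1],[0,-3.5,-0.15],[0,-4.2,-0.2],[0,-4.9,-0.25],[0,-5.6,-0.25],[0,-6.3,-0.3],[0,-7,-0.35]],"turn":[0,0,0,0,0,0,0,0,0,0]}'|egrep 'time|pos|force'
```

```text
time_s: 22.07
tool_pos: [0.5014, -0.0812, 0.1392]
contact_force: [1.8, 0.6, 6.3]
finger_force: 50.0
```

```bash
python3 -m inch '{"delta_pos":[[0,-0.7,0],[0,-1.4,0],[0,-2.1,-0.1],[0,-2.8,-0.1],[0,-3.5,-0.15],[0,-4.2,-0.2],[0,-4.9,-0.25],[0,-5.6,-0.25],[0,-6.3,-0.3],[0,-7,-0.35]],"turn":[0,0,0,0,0,0,0,0,0,0]}'|egrep 'time|pos|force'
```

```text
time_s: 22.9
tool_pos: [0.4945, -0.0822, 0.1396]
contact_force: [1.9, 1.3, 6.5]
finger_force: 50.0
```

```bash
python3 -m inch '{"delta_pos":[[0,-0.7,0],[0,-1.4,0],[0,-2.1,-0.1],[0,-2.8,-0.1],[0,-3.5,-0.15],[0,-4.2,-0.2],[0,-4.9,-0.25],[0,-5.6,-0.25],[0,-6.3,-0.3],[0,-7,-0.35]],"turn":[0,0,0,0,0,0,0,0,0,0]}'|egrep 'time|pos|force'
```

```text
time_s: 23.73
tool_pos: [0.4875, -0.0832, 0.1399]
contact_force: [2.5, 0.5, 6.4]
finger_force: 50.0
```

```bash
python3 -m inch '{"delta_pos":[[0,-0.7,0],[0,-1.4,0],[0,-2.1,-0.1],[0,-2.8,-0.1],[0,-3.5,-0.15],[0,-4.2,-0.2],[0,-4.9,-0.25],[0,-5.6,-0.25],[0,-6.3,-0.3],[0,-7,-0.35]],"turn":[0,0,0,0,0,0,0,0,0,0]}'|egrep 'time|pos|force'
```

```text
time_s: 24.57
tool_pos: [0.4806, -0.0842, 0.1403]
contact_force: [1.5, 1.3, 6.5]
finger_force: 50.0
```

```bash
python3 -m inch '{"delta_pos":[[0,-0.7,0],[0,-1.4,0],[0,-2.1,-0.1],[0,-2.8,-0.1],[0,-3.5,-0.15],[0,-4.2,-0.2],[0,-4.9,-0.25],[0,-5.6,-0.25],[0,-6.3,-0.3],[0,-7,-0.35]],"turn":[0,0,0,0,0,0,0,0,0,0]}'|egrep 'time|pos|force'
```

```text
time_s: 25.4
tool_pos: [0.4737, -0.0853, 0.1406]
contact_force: [3.2, -0.4, 5.6]
finger_force: 50.0
```

```bash
python3 -m inch '{"delta_pos":[[0,-0.7,0],[0,-1.4,0],[0,-2.1,0],[0,-2.8,0],[0,-3.5,0],[0,-4.2,0],[0,-4.9,0],[0,-5.6,0],[0,-6,0],[0,-6,0]],"turn":[0,0,0,0,0,0,0,0,0,0]}'|egrep 'time|pos|force'
```

```text
time_s: 26.23
tool_pos: [0.4679, -0.0861, 0.1408]
contact_force: [1.9, 0.3, 6.9]
finger_force: 50.0
```

```bash
python3 -m inch '{"delta_pos":[[0,1,-0.2],[0,2,-0.5],[0,2.8,-1],[0,2.8,-3],[0,2.8,-6],[0,2.8,-10],[0,2.8,-15],[0,2.8,-22],[0,2.8,-30],[0,2.8,-40]],"turn":[0,0,0,0,0,0,0,0,0,0]}'|egrep 'time|pos|force'
python3 -m inch '{"delta_pos":[[0,0,-10],[0,0,-20],[0,0,-30],[0,0,-36],[0,0,-36],[0,0,-36],[0,0,-36],[0,0,-36],[0,0,-36],[0,0,-36]],"turn":[0,0,0,0,0,0,0,0,0,0]}'|egrep 'time|pos|force'
python3 - <<'E'
from h import *
from bench import robot
s=robot.state();d=robot.snapshot("wrist");d["T"]=np.block([[s["orientation"],s["tool_pos"][:,None]],[np.zeros((1,3)),np.ones((1,1))]])@d["hand_eye"]
pickle.dump(d,open("pics/w5.pkl","wb"));T=d["T"];P=cloud(d,T);Z=P[...,2]
B=np.zeros(Z.shape,bool);B[100:240,240:480]=1
k=B&(abs(Z-.066)<.005);print("top",rect(d,k,.066,T))
for r in range(180,216,4):
    row=P[r,295:340];k=(row[:,2]>.1)&(row[:,2]<.2)
    if k.any(): print(r,row[k].mean(0).round(4))
print(s["tool_pos"],(s["orientation"].T@(np.array([.4551,.2333,.2154])-s["tool_pos"])*1000).round(1))
cv2.imwrite("pics/c5.png",cv2.resize(d["color"][110:260,250:450,::-1],None,fx=4,fy=4))
E
```

```text
time_s: 27.07
tool_pos: [0.4695, -0.0855, 0.1809]
contact_force: [-0.2, -0.4, -1.0]
finger_force: 50.0
time_s: 27.9
tool_pos: [0.4696, -0.0855, 0.2159]
contact_force: [-0.1, -0.3, -0.3]
finger_force: 50.0
top (((518.9434814453125, -77.168701171875), (279.6304626464844, 93.41963958740234), 4.97831392288208), 9231)
200 [ 0.4687 -0.0833  0.1318]
204 [ 0.4693 -0.0835  0.1433]
208 [ 0.4693 -0.0833  0.1551]
212 [ 0.4693 -0.0834  0.1652]
[ 0.46955076 -0.08554203  0.21593731] [317.7  30.8   0.6]
```

View pics/c5.png

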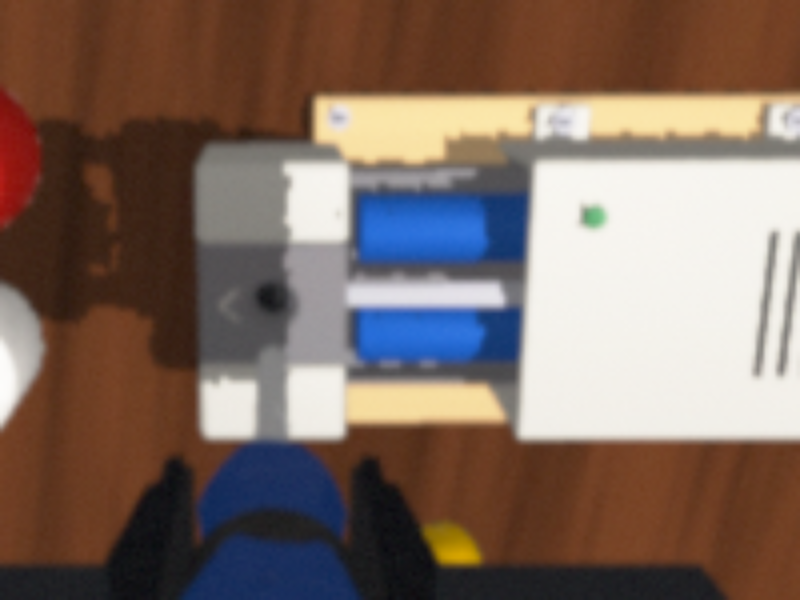

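The crop shows the slide out: the gap is from crop x=350 to 523, about 50 mm against the 44 mm head, and the shaft is still straight in the grip. Back to the block.

```bash
python3 -m inch '{"delta_pos":[[20,2,0],[55,5,0],[95,9,0],[135,13,0],[175,17,0],[215,21,0],[250,24,0],[280,27,0],[302,29.5,0],[317.7,30.8,0]],"turn":[0,0,0,0,0,0,0,0,0,0]}'|egrep 'time|pos|force'
python3 -m inch '{"delta_pos":[[0,0,5],[0,0,10],[0,0,14],[0,0,18],[0,0,20],[0,0,20],[0,0,20],[0,0,20],[0,0,20],[0,0,20]],"turn":[0,0,0,0,0,0,0,0,0,0]}'
python3 - <<'E'
from h import *
from bench import robot
s=robot.state();d=robot.snapshot("wrist");d["T"]=np.block([[s["orientation"],s["tool_pos"][:,None]],[np.zeros((1,3)),np.ones((1,1))]])@d["hand_eye"]
T=d["T"];P=cloud(d,T)
for r in range(180,216,4):
    row=P[r,295:340];k=(row[:,2]>.1)&(row[:,2]<.2)
    if k.any(): print(r,row[k].mean(0).round(4))
k=(abs(P[...,2]-.086)<.006)&(abs(P[...,0]-.454)<.06)&(abs(P[...,1]-.2335)<.08);print(rect(d,k,.086,T))
cv2.imwrite("pics/c6.png",cv2.resize(d["color"][130:230,260:380,::-1],None,fx=6,fy=6))
print(s["tool_pos"],(s["orientation"].T@(np.array([.4551,.2333,.1036])-s["tool_pos"])*1000).round(1))
pickle.dump(d,open("pics/w6.pkl","wb"))
E
```

```text
time_s: 28.78
tool_pos: [0.4548, 0.2355, 0.2161]
contact_force: [-0.4, -0.2, -0.1]
finger_force: 50.0
time_s: 29.62
tool_pos: [0.4553, 0.2332, 0.1964]
orientation: [[-0.141, 0.99, 0.0], [0.99, 0.141, 0.0], [-0.0, 0.0, -1.0]]
contact_force: [0.1, 0.1, -0.2]
opening: 0.025
finger_force: 50.0
200 [0.4545 0.2354 0.112 ]
204 [0.455  0.2354 0.1243]
208 [0.455  0.2355 0.1357]
212 [0.455  0.2355 0.1461]
(((455.2406311035156, 233.37655639648438), (49.96699905395508, 84.43799591064453), 3.0803496837615967), 3147)
[0.45526012 0.23322682 0.19640961] [ 0.1 -0.2 92.8]
```

View pics/c6.png

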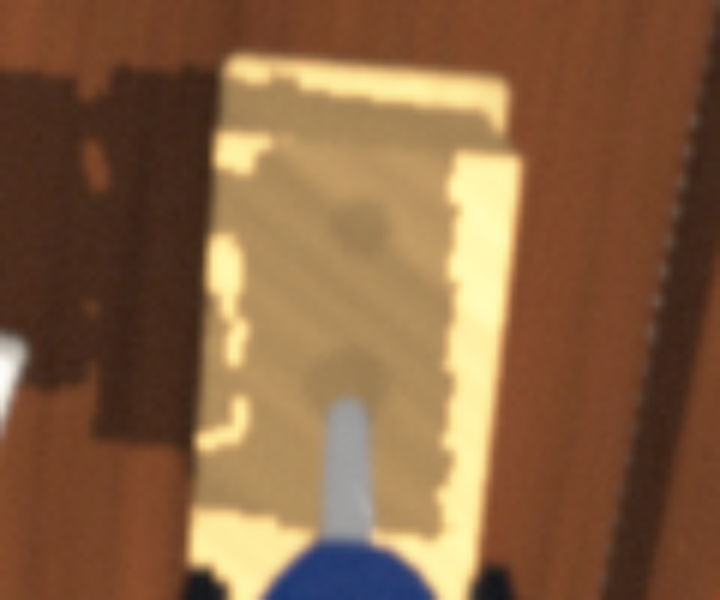

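```bash
python3 -m inch '{"delta_pos":[[0.3,0,3],[0.3,0,6],[0.3,0,9],[0.3,0,12],[0.3,0,15],[0.3,0,18],[0.3,0,21],[0.3,0,24],[0.3,0,26],[0.3,0,26]],"turn":[0,0,0,0,0,0,0,0,0,0]}'|egrep 'time|pos|force'
```

```text
time_s: 30.5
tool_pos: [0.455, 0.2335, 0.1698]
contact_force: [1.2, 0.4, -1.6]
finger_force: 50.0
```

Tip is about 11 mm inside the hole without resistance.

```bash
python3 -m inch '{"delta_pos":[[0,0,5],[0,0,11],[0,0,17],[0,0,23],[0,0,29],[0,0,35],[0,0,41],[0,0,46],[0,0,50],[0,0,50]],"turn":[0,0,0,0,0,0,0,0,0,0]}'|egrep 'time|pos|force'
python3 -m inch '{"delta_pos":[[0,0,2],[0,0,4],[0,0,6],[0,0,8],[0,0,10],[0,0,12],[0,0,13.5],[0,0,15],[0,0,15.5],[0,0,15.5]],"turn":[0,0,0,0,0,0,0,0,0,0]}'|egrep 'time|pos|force'
```

```text
time_s: 31.33
tool_pos: [0.4549, 0.2335, 0.1194]
contact_force: [0.3, -0.2, -0.1]
finger_force: 50.0
time_s: 32.17
tool_pos: [0.4551, 0.2335, 0.1046]
contact_force: [-0.3, -0.8, -0.9]
finger_force: 50.0
```

```bash
python3 -m inch '{"delta_pos":[[0,0,0.3],[0,0,0.6],[0,0,0.6],[0,0,0.6],[0,0,0.6],[0,0,0.6],[0,0,0.6],[0,0,0.6],[0,0,0.6],[0,0,0.6]],"turn":[0,0,0,0,0,0,0,0,0,0]}' 0|egrep 'time|pos|force|open'
python3 -m inch '{"delta_pos":[[0,0,0],[0,0,0],[0,0,0],[0,0,-5],[0,0,-20],[0,0,-45],[0,0,-75],[0,0,-105],[0,0,-135],[0,0,-160]],"turn":[0,0,0,0,0,0,0,0,0,0]}' |egrep 'time|pos|force|open'
python3 -m inch '{"delta_pos":[[0,0,0],[0,0,0],[0,0,0],[0,0,0],[0,0,0],[0,0,0],[0,0,0],[0,0,0],[0,0,0],[0,0,0]],"turn":[0,0,0,0,0,0,0,0,0,0]}' |egrep 'time|pos|force|open'
python3 - <<'E'
from h import *
from bench import robot
s=robot.state();d=robot.snapshot("wrist");T=np.block([[s["orientation"],s["tool_pos"][:,None]],[np.zeros((1,3)),np.ones((1,1))]])@d["hand_eye"]
P=cloud(d,T);c=d["color"].astype(int);b=(c[...,2]>c[...,0]+50)&(c[...,2]>90)&(abs(P[...,0]-.454)<.03)&(abs(P[...,1]-.2335)<.03)
k=b&(P[...,2]>.17);print(k.sum(),P[k].mean(0),P[k].max(0))
d=robot.snapshot("top");P=cloud(d);Z=P[...,2];B=np.zeros(Z.shape,bool);B[105:230,305:385]=1
k=B&(Z>.055)&(Z<.08);print(rect(d,k,.066))
E
```

```text
time_s: 33.0
tool_pos: [0.4551, 0.2336, 0.1042]
contact_force: [-0.0, -0.9, -0.1]
opening: 0.0869
finger_force: 0.0
time_s: 33.83
tool_pos: [0.4551, 0.2336, 0.2668]
contact_force: [0.3, -0.1, 1.2]
opening: 0.0954
finger_force: 0.0
time_s: 34.67
tool_pos: [0.4551, 0.2336, 0.264]
contact_force: [-0.1, -0.6, -0.6]
opening: 0.0952
finger_force: 0.0
385 [0.45464466 0.23568072 0.17558977] [0.46604246 0.2445936  0.17839219]
(((550.4638061523438, -72.72041320800781), (211.5880889892578, 84.44523620605469), 8.435216903686523), 3152)
```

Screwdriver is back at its original position and height, and the unit's top has grown from 162 to 212 mm long, so the slide is out about 50 mm.

```bash
python3 -c "
from bench import robot
print(robot.sign_off())"
```

```text
the job is handed in; nothing more can be done
None
```

The job is handed in, with no verdict returned: the battery slide stands out by about 50 mm, the screwdriver is back upright in the block's middle hole, the screwdriver's readings on the unit stayed below about 8 N, and it took about 35 s of the 64 s allowed.

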